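# Stow a freehub in the leaning parts jar and screw the cap home

### The job

Put the loose steel freehub body into the leaning white parts jar and let go of it, then swing the jar's hinged cap down shut over the mouth, and only then screw the cap clockwise by its yellow grip until it is fully home. Leave the lube bottle, the sprocket cassette and the wrench where they are.

Things in the scene. Friction and masses are not known exactly. Their poses are not given: they have to be found in the camera images.
- jar: White open plastic jar, outer diameter 90, inner 82, 80 tall, inner floor 5 above the underside; fixed in a bolted-down cradle (foot 150 x 120 x 12, blue cheeks 62 high), leaning 30 degrees, mouth towards the robot. Origin: centre of its underside, 37 above the bench. z: jar axis, out through the mouth; +x: across it to the hinge on the far upper side; y: level, along the hinge.
- jar_mouth (a point): Centre of the jar's mouth, in the rim plane, 80 from the jar's origin along its z. Axes as jar.
- lid_hinge (a point): Middle of the hinge pin, at jar x = 66, y = 0, z = 82. z: away from the jar out of the cap's top face; -x: from the hinge towards the cap's axis, 66 away. Axes turn with the lid.
- lid (a joint): Hinge (rad) of the black ring that carries the cap: 0 fully shut over the mouth, grows as it opens up and away from the robot, 1.9 to 2.25 at the start, stop at 2.5. Stiff (0.15 N m): stays where left, does not fall shut; closed by pushing the cap's top face, about 2 N near the edge farthest from the hinge.
- cap (a joint): Turn (rad) of the blue screw cap in its ring: grows clockwise seen from outside (tightening); 0 unscrewed, stop at 1.3 = fully home; 0 to 0.35 at the start. Stiff (0.1 N m), stays where left, does not move along its axis. The yellow bar's length lies at 1.3 minus this value, about the lid's z from its x: at home the bar points to the hinge.
- cap_grip (a point): On the cap's axis, 24 above its flat top face, 4 below the top of the yellow bar: where the TCP may grip the bar (50 long, 14 wide, 28 tall, across the middle of the face). Cap: blue, diameter 98, top face 14 above the hinge pin, skirt to 12 below it; its black ring, diameter 112, is lower than the face. Shut, this point is 120 from the jar's origin along jar z. z: outwards along the cap's axis.
- freehub: Steel freehub body, splined upright cylinder, diameter 34 (37 over the splines), 38 tall, 80 to 170 g. Loose on the bench. Origin: centre of its underside, z up along its axis.
- freehub_center (a point): Middle of the freehub body, 19 above its underside.
- lube: Bystander: black chain-lube bottle with yellow band and red cap, diameter 44, 115 tall. Origin: centre of underside.
- cassette: Bystander: dark stack of toothed sprockets, diameter about 85 at the bottom, 33 tall. Origin: centre of underside.
- wrench: Bystander: steel wrench lying flat, 150 long. Origin: under its middle, x along it.
Mind the look-alikes: they are no part of the job. Of the things shaped like the freehub, the steel one is meant.

How it is judged:
By the outcome, as a careful person would: the job done as asked, in the order asked, and still so for the second after the job is handed in, with the robot touching nothing.
It also fails if it takes over 72 s, if anything falls off the work surface, if the arm or the gripper's body presses on something with over 40 N, if the wrist force passes 120 N, or if a joint passes its speed limit or range.

### The arm

A 6-joint arm with a two-finger parallel gripper is mounted at the origin on the work surface. World frame = base frame: x ahead of the robot, y to its left, z up, the work surface at z = 0. Lengths are in mm, angles in rad, forces in N, time in s.
With the tool pointing down it reaches from about 350 to 975 mm from the base axis. Payload 7.1 kg.
Tool frame: the origin (TCP) lies between the finger pads, 19 mm behind the fingertips; this is the grasp point; z points along the fingers, y is the direction in which the jaws open and shut (so a half turn about z gives the same grasp; the last joint's range is limited). The gripper opens to 88 mm and grips with 3 to 60 N. Pads are 20 mm wide; open, the fingers measure 115 mm over their backs; the gripper's body (75 mm by 178 mm) begins 61 mm behind the grasp point.
Start: joints at [1.104, 0.423, 1.63, -0, 1.089, -0.019], TCP at [270.582, 563.374, 241.375] pointing down, gripper open.
Joint ranges: [-3, 3], [-0.9, 2.11], [0.09, 2.58], [-1.31, 4.45], [0.11, 2.69], [-2.54, 2.54]. Speed limits (rad/s): [2.39, 2.39, 3.01, 3.14, 3.14, 3.14].

### API

Orientations are given as a rotation vector (axis times angle).
In Python, from workcell import ctrl, optics, nets gives the robot as it stands.
- The arm moves only by the tool send_rows, never from a script. Its argument "rows" is a list of rows, each an object with "offset": the shift along the tool's x, y, z in m, a list of three; "twist": the turn, a rotation vector about the tool's x, y, z in degrees, a list of three. A call has exactly 5 rows; each row shifts and turns the pose as measured when the row begins, along the tool's axes as they then stand; what a row does not reach is not made up. A row lasts 1/12 s, in which the tool goes at most 41.7 mm and 7.16 degrees, less where a joint would pass 70% of its speed; a pose out of reach is approached as far as the arm can. A call is refused whole if a number of a shift passes 0.0417 or a number of a turn 7.16, either way. A call with a gripper value outside its range is refused whole. "gripper" is the finger opening in m, from 0 to 0.0878, set as the call begins (left out, the last holds). The fingers move at their own pace and stop on an object; the grip force is fixed at half the most. Time passes only in rows, so rows that do not move let the fingers close, or fill a call up. It gives the time, the measured TCP pose, the force and the opening at its end, in the units of the state.
- ctrl.get_obs(): the state, without advancing time (a new reading comes with each control period).
- optics.get_image(name): name is "side" or "top" or "wrist"; returns (picture, depth): 420x560x3 uint8, blue, green, red; 420x560 float32, mm along the optical axis (not along the pixel's ray), 0 where there is no reading.
- optics.camera_info(name): a dict with "K" (3x3 intrinsics, pixels), "k1" (the pictures are not rectified: a ray, as slopes to the right and down, at radius r is drawn at 1 + k1 r^2 times it, then the intrinsics apply), "pose" (4x4, takes a point from camera to world coordinates). Camera axes: x right, y down, z forward; pixel columns grow to the right and rows downward; lengths in mm; the calibration is good to about 2 mm. A picture is of the moment at which its call begins: read the wrist's pose just before it. camera_info takes no time and is no camera call; for the wrist camera it gives the pose at the moment of the call.
- ctrl.close_job(): hands the job in, once; it reports no verdict.
Trained networks look in the newest picture that a camera, given by its name, has taken for a name from the list of things; names that differ only in an ending like _2 or _b are one class to them, and where a whole thing is asked for, a point or a joint stands for the part that bears it (a point fixed in the world has none). Each returns a list of dicts, best first, with "conf" (0 to 1); they miss things now and then, are a little off and sometimes report something else, mostly with a low value. They report only what shows in the picture. A call takes as long as a camera call. They do not tell look-alikes from the thing itself.
- nets.spot_in(camera, label): "extent" ([left, top, right, bottom] in pixels, round what is visible of it).
- nets.spot_point(camera, label): "position" ([column, row] in pixels: a listed point, or the origin of a listed thing).
The state is a dict: "t": time; "qpos": joint angles; "qvel": joint speeds; "joint_torque": joint torques, N m; "ee_pos": TCP position; "orientation": TCP orientation; "ft_force": force on the tool from outside, world axes, zero at the start; "moment": the same for the moment, N m; "width": finger opening in mm.
Only numpy, scipy, OpenCV 4.12 (cv2) and the standard library are available. Lean on these libraries where they do the work, as an engineer would, in place of code of your own. Each camera call takes 0.05 s, during which the arm holds its last target. There are 200 camera calls.

## Working session

There is one attempt and no reset: what is moved stays moved. The work goes in short steps, Python scripts to look and compute and a tool call to move; the robot and the scene stay as the last step left them, time stands still between calls to the robot, and variables do not carry over. Pictures are saved under pics/ and viewed, about 8 in all and at most 12, crops included, and the job is handed in when it is done.

Besides the shell and the picture viewer there is one more tool, called after ">>>" as a command line: name --argument value ..., lists and objects as JSON in quotes. send_rows: Moves the arm, as the interface text tells. Its arguments: {"type":"object","properties":{"rows":{"type":"array"},"gripper":{"type":"number"}},"required":["rows"]}

```bash
mkdir -p pics; cat > h.py <<'E'
import numpy as np, cv2
from scipy.spatial.transform import Rotation as R
from workcell import ctrl, optics, nets
np.set_printoptions(precision=2, suppress=True)
def snap(n, f=None):
    info=optics.camera_info(n); im,d=optics.get_image(n)
    if f: cv2.imwrite('pics/'+f,im)
    return im,d,info
def ray(info,u,v):
    K=np.array(info['K']); D=np.array([info['k1'],0,0,0.])
    return cv2.undistortPoints(np.array([[[u,v]]],float),K,D)[0,0]
def at_depth(info,u,v,z):
    x,y=ray(info,u,v); P=np.array(info['pose']); return (P@[x*z,y*z,z,1])[:3]
def at_height(info,u,v,h):
    x,y=ray(info,u,v); P=np.array(info['pose']); d=P[:3,:3]@[x,y,1]; o=P[:3,3]; return o+d*(h-o[2])/d[2]
def cloud(info,d):
    vv,uu=np.mgrid[0:d.shape[0],0:d.shape[1]]
    p=cv2.undistortPoints(np.stack([uu,vv],-1).reshape(-1,1,2).astype(float),np.array(info['K']),np.array([info['k1'],0,0,0.])).reshape(*d.shape,2)
    c=np.concatenate([p*d[...,None],d[...,None]],-1); P=np.array(info['pose'])
    w=c@P[:3,:3].T+P[:3,3]; w[d==0]=np.nan; return w
def proj(info,p):
    P=np.linalg.inv(np.array(info['pose'])); c=P[:3,:3]@np.array(p,float)+P[:3,3]
    return cv2.projectPoints(c.reshape(1,1,3),np.zeros(3),np.zeros(3),np.array(info['K']),np.array([info['k1'],0,0,0.]))[0].ravel()
def pose():
    o=ctrl.get_obs(); return np.array(o['ee_pos']),R.from_rotvec(o['orientation']).as_matrix(),o
E
python3 - <<'E'
from h import *
ims=[]
for n in ['top','side']:
    im,d,i=snap(n); ims.append(im); print(n,np.array(i['pose']))
    for l in ['jar','jar_mouth','lid_hinge','cap_grip','freehub','freehub_center','lube','cassette','wrench']:
        for r in nets.spot_point(n,l)[:3]:
            u,v=r['position']; z=d[min(419,max(0,int(v))),min(559,max(0,int(u)))]
            print(l,round(r['conf'],2),np.array([u,v]),at_depth(i,u,v,z))
cv2.imwrite('pics/a.png',cv2.resize(np.vstack(ims),None,fx=.71,fy=.71)) 
cv2.imwrite('pics/top.png',ims[0]);cv2.imwrite('pics/side.png',ims[1])
p,Rm,o=pose(); print(o['t'],p,Rm)
E
```

```text
top [[   0.01   -0.98    0.19  317.31]
 [  -1.     -0.02   -0.01   25.9 ]
 [   0.01   -0.19   -0.98 1022.61]
 [   0.      0.      0.      1.  ]]
jar 0.58 [237.9 167.4] [595.33  79.85  46.41]
jar_mouth 0.79 [238.1 177.2] [577.75  79.58  33.73]
lid_hinge 0.87 [235.7 144.5] [605.65  78.58 163.2 ]
cap_grip 0.57 [234.3 109.8] [632.2   76.43 262.68]
cap_grip 0.53 [238.5 176.8] [578.21  78.68  35.29]
freehub 0.85 [338.3 211.5] [ 507.22 -128.25   39.26]
freehub 0.71 [322.4 282.3] [362.66 -95.08  35.97]
freehub 0.66 [333.5 245.2] [ 437.54 -117.73   38.69]
freehub_center 0.83 [337.4 248.6] [ 430.88 -125.79   37.35]
freehub_center 0.72 [324.3 281.9] [363.37 -98.53  38.94]
freehub_center 0.55 [341.  211.4] [ 507.69 -133.96   38.39]
lube 0.84 [340.  171.5] [ 589.63 -131.37   48.84]
cassette 0.94 [410.3 211.2] [ 511.19 -278.75   34.91]
wrench 0.64 [111.2 226.9] [472.23 345.19   8.6 ]
side [[   0.75   -0.34    0.56   24.33]
 [  -0.66   -0.38    0.65 -487.91]
 [  -0.01   -0.86   -0.51  533.11]
 [   0.      0.      0.      1.  ]]
jar 0.71 [313.4 215.8] [551.25  31.8   82.46]
jar 0.43 [327.  304.2] [ 425.93 -128.13   37.84]
jar_mouth 0.7 [299.6 196.9] [588.67 111.58  78.52]
lid_hinge 0.85 [319.8 175.4] [610.08  74.52 135.86]
cap_grip 0.7 [332.2 138.8] [621.9   55.85 217.57]
freehub 0.91 [329.6 314.1] [ 425.99 -134.86   20.84]
freehub 0.65 [290.9 330.1] [ 357.52 -116.3    17.57]
freehub_center 0.66 [286.7 319.9] [ 354.73 -109.7    36.58]
freehub_center 0.58 [330.3 308.2] [ 425.59 -135.99   34.81]
freehub_center 0.55 [361.7 293.8] [ 495.57 -143.31   28.69]
lube 0.64 [400.3 273. ] [ 594.   -151.72   25.52]
cassette 0.66 [444.1 353.7] [ 488.37 -305.74   24.08]
cassette 0.49 [400.  273.7] [ 593.15 -151.84   24.43]
1.0 [270.6  563.35 241.35] [[-0.9   0.43 -0.  ]
 [ 0.43  0.9  -0.  ]
 [-0.   -0.   -1.  ]]
```

View pics/top.png

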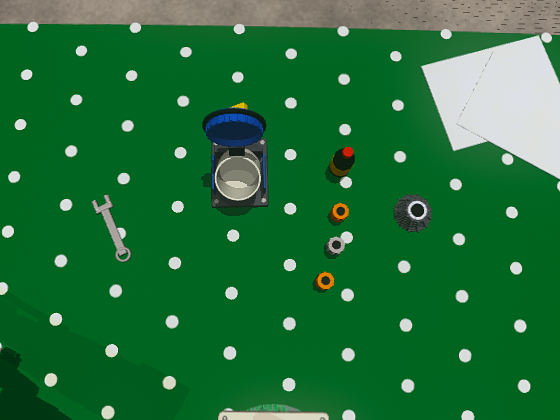

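View pics/side.png

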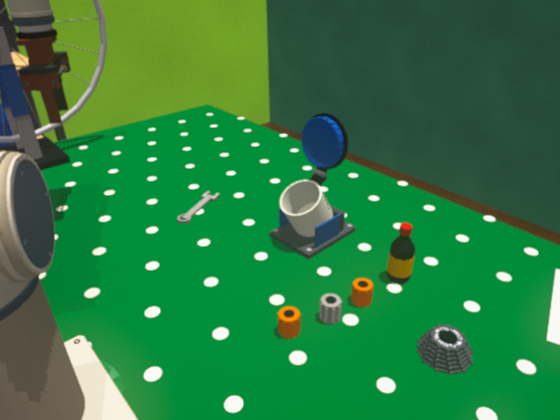

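The top view has the steel freehub at about (336,245), with orange look-alikes at (340,211) and (325,281). The jar mouth is at (238,177) and the lid stands open above it. The side view agrees. Next I'll refine the freehub and jar positions.

```bash
cat >> h.py <<'E'
from scipy.optimize import least_squares
def jarfr(x,y,psi):
    c,s=np.cos(psi),np.sin(psi); C,S=np.cos(np.pi/6),.5
    Z=np.array([-S*c,-S*s,C]);X=np.array([C*c,C*s,S]);return np.array([x,y,37.]),np.c_[X,np.cross(Z,X),Z]
E
python3 - <<'E'
from h import *
obs=[]
for n in ['top','side']:
    im,d,i=snap(n); w=cloud(i,d)
    m=(w[...,2]>30)&(w[...,2]<48)&(abs(w[...,0]-437)<32)&(abs(w[...,1]+121)<35)
    print(n,'hub',m.sum(),np.nanmean(w[m],0),np.nanmin(w[m],0),np.nanmax(w[m],0), im[m].mean(0))
    for l,q in [('jar_mouth',(0,0,80)),('lid_hinge',(66,0,82)),('jar',(0,0,0))]:
        r=nets.spot_point(n,l)
        if r: obs.append((i,r[0]['position'],q,l)); h={'jar_mouth':106.3,'lid_hinge':141,'jar':37}[l]; print(l,r[0]['conf'],at_height(i,*r[0]['position'],h))
    for l in ['jar','cap_grip','freehub']:
        print(l,[(round(r['conf'],2),np.array(r['extent'])) for r in nets.spot_in(n,l)[:3]])
    # blue cap points
    hsv=cv2.cvtColor(im,cv2.COLOR_BGR2HSV); b=(hsv[...,0]>100)&(hsv[...,0]<130)&(hsv[...,1]>120)&(w[...,2]>120)&(abs(w[...,0]-620)<120)&(abs(w[...,1]-75)<120)
    P=w[b]; c=P.mean(0); u,s,vt=np.linalg.svd(P-c); print('cap blue',b.sum(),c,'n',vt[2],P.min(0),P.max(0),s/len(P)**.5)
    wh=(hsv[...,1]<60)&(hsv[...,2]>120)&(abs(w[...,0]-570)<70)&(abs(w[...,1]-78)<70)&(w[...,2]>60)&(w[...,2]<135)
    P=w[wh]; print('white',len(P),P.min(0),P.max(0),P.mean(0))
def f(x):
    o,Rj=jarfr(*x); return np.concatenate([proj(i,o+Rj@q)-p for i,p,q,l in obs])
s=least_squares(f,[550,78,0],loss='soft_l1'); print(s.x,s.fun.reshape(-1,2),[o[3] for o in obs])
E
```

```text
top hub 232 [ 438.6  -122.48   38.75] [ 422.03 -139.31   31.2 ] [ 457.18 -105.21   44.23] [119.42 126.55 125.98]
jar_mouth 0.81 [563.48  73.25 106.3 ]
lid_hinge 0.93 [607.22  77.9  141.  ]
jar 0.94 [595.54  72.99  37.  ]
jar [(0.81, array([199.7, 102.2, 265.9, 201.4]))]
cap_grip [(0.9, array([202.2, 105.1, 264.4, 150. ]))]
freehub [(0.84, array([312.8, 274.9, 331.7, 290.8])), (0.73, array([329.8, 235.5, 345.3, 256.3])), (0.68, array([331.9, 202.8, 348.5, 223. ]))]
cap blue 1595 [617.87  79.8  208.68] n [-0.99 -0.04  0.12] [601.61  28.72 158.36] [639.8  129.63 262.51] [31.83 25.68  4.66]
white 493 [517.68  33.16  60.03] [630.54 120.39 132.82] [555.58  76.07  93.55]
side hub 292 [ 435.84 -127.35   36.28] [ 420.29 -143.     30.09] [ 454.08 -108.54   39.43] [130.69 141.84 142.25]
jar_mouth 0.84 [553.93  72.91 106.3 ]
lid_hinge 0.78 [607.73  83.92 141.  ]
jar 0.56 [602.31  79.96  37.  ]
jar [(0.84, array([281. , 110.7, 348. , 237.1]))]
cap_grip [(0.6, array([300.3, 116.3, 344.5, 165.6]))]
freehub [(0.9, array([349.6, 278.6, 371. , 307.2])), (0.8, array([279.7, 306. , 298.7, 339.3])), (0.63, array([321.4, 292.4, 342.7, 325.4]))]
cap blue 1736 [618.24  77.63 207.74] n [-0.99 -0.03  0.12] [601.47  26.29 151.65] [631.29 126.88 256.93] [27.96 25.83  4.48]
white 1165 [517.45  28.91  60.06] [623.58 120.82 128.21] [569.57  74.62  87.94]
[595.25  76.65   0.1 ] [[ 0.1   4.03]
 [-0.1  -2.09]
 [-1.76  0.11]
 [ 0.56 -0.23]
 [ 3.23  0.37]
 [-1.26  1.76]] ['jar_mouth', 'lid_hinge', 'jar', 'jar_mouth', 'lid_hinge', 'jar']
```

```bash
cat >> h.py <<'E'
def tgt(yaw=0,tilt=0,spin=0):
    """tool-down; tilt rad: tool z leans towards +heading; heading yaw. tool x ~ back to robot; spin about tool z"""
    c,s=np.cos(yaw),np.sin(yaw); Z=np.array([np.sin(tilt)*c,np.sin(tilt)*s,-np.cos(tilt)]); Y=np.array([-s,c,0])
    return np.c_[np.cross(Y,Z),Y,Z]@R.from_rotvec([0,0,spin]).as_matrix()
def plan(wps,p=None,Rm=None,maxd=35.,maxa=6.5,pad=True):
    if p is None: p,Rm,_=pose()
    rows=[]
    for q,Rt in wps:
        q=np.array(q,float); a=R.from_matrix(Rm.T@Rt).as_rotvec(degrees=True)
        n=int(max(1,np.ceil(np.linalg.norm(q-p)/maxd),np.ceil(np.linalg.norm(a)/maxa)))
        st=R.from_rotvec(a/n,degrees=True).as_matrix(); d=(q-p)/n
        for k in range(n):
            rows.append((Rm.T@d/1000,a/n)); Rm=Rm@st
        p=q;Rm=Rt
    for k,(o,a) in enumerate(rows): print(k//5 if k%5==0 else ' ',[round(float(v),4) for v in o],[round(float(v),2) for v in a])
    return rows
E
python3 - <<'E'
from h import *
i=optics.camera_info('wrist');p,Rm,_=pose();P=np.array(i['pose']);print(Rm.T@(P[:3,3]-p),Rm.T@P[:3,:3])
plan([([437,-123,160],tgt())],maxd=36)
E
```

```text
[  70.21    0.83 -142.51] [[ 0.   -0.97 -0.26]
 [ 1.    0.    0.  ]
 [-0.   -0.26  0.97]]
0 [-0.0224, -0.0273, 0.0041] [0.0, 0.0, -1.28]
  [-0.0217, -0.0278, 0.0041] [0.0, 0.0, -1.28]
  [-0.0211, -0.0283, 0.0041] [0.0, 0.0, -1.28]
  [-0.0205, -0.0288, 0.0041] [0.0, 0.0, -1.28]
  [-0.0198, -0.0292, 0.0041] [0.0, 0.0, -1.28]
1 [-0.0192, -0.0297, 0.0041] [0.0, 0.0, -1.28]
  [-0.0185, -0.0301, 0.0041] [0.0, 0.0, -1.28]
  [-0.0178, -0.0305, 0.0041] [0.0, 0.0, -1.28]
  [-0.0171, -0.0309, 0.0041] [0.0, 0.0, -1.28]
  [-0.0164, -0.0313, 0.0041] [0.0, 0.0, -1.28]
2 [-0.0157, -0.0316, 0.0041] [0.0, 0.0, -1.28]
  [-0.015, -0.032, 0.0041] [0.0, 0.0, -1.28]
  [-0.0143, -0.0323, 0.0041] [0.0, 0.0, -1.28]
  [-0.0136, -0.0326, 0.0041] [0.0, 0.0, -1.28]
  [-0.0128, -0.0329, 0.0041] [0.0, 0.0, -1.28]
3 [-0.0121, -0.0332, 0.0041] [0.0, 0.0, -1.28]
  [-0.0114, -0.0334, 0.0041] [0.0, 0.0, -1.28]
  [-0.0106, -0.0337, 0.0041] [0.0, 0.0, -1.28]
  [-0.0098, -0.0339, 0.0041] [0.0, 0.0, -1.28]
  [-0.0091, -0.0341, 0.0041] [0.0, 0.0, -1.28]
```

>>> send_rows --rows '[{"offset": [-0.0224, -0.0273, 0.004], "twist": [0, 0, -1.3]}, {"offset": [-0.0217, -0.0278, 0.004], "twist": [0, 0, -1.3]}, {"offset": [-0.0211, -0.0283, 0.004], "twist": [0, 0, -1.3]}, {"offset": [-0.0205, -0.0288, 0.004], "twist": [0, 0, -1.3]}, {"offset": [-0.0198, -0.0292, 0.004], "twist": [0, 0, -1.3]}]' --gripper 0.0878

```text
t: 2.12
ee_pos: [313.0, 393.6, 221.1]
orientation: [0.504, 3.099, 0.012]
ft_force: [0.6, -0.8, 0.3]
width: 87.6
```

>>> send_rows --rows '[{"offset": [-0.0192, -0.0297, 0.004], "twist": [0, 0, -1.3]}, {"offset": [-0.0185, -0.0301, 0.004], "twist": [0, 0, -1.3]}, {"offset": [-0.0178, -0.0305, 0.004], "twist": [0, 0, -1.3]}, {"offset": [-0.0171, -0.0309, 0.004], "twist": [0, 0, -1.3]}, {"offset": [-0.0164, -0.0313, 0.004], "twist": [0, 0, -1.3]}]'

```text
t: 2.53
ee_pos: [358.2, 215.2, 200.0]
orientation: [0.313, 3.121, 0.015]
ft_force: [1.6, 0.0, 0.2]
width: 87.8
```

>>> send_rows --rows '[{"offset": [-0.0157, -0.0316, 0.004], "twist": [0, 0, -1.3]}, {"offset": [-0.015, -0.032, 0.004], "twist": [0, 0, -1.3]}, {"offset": [-0.0143, -0.0323, 0.004], "twist": [0, 0, -1.3]}, {"offset": [-0.0136, -0.0326, 0.004], "twist": [0, 0, -1.3]}, {"offset": [-0.0128, -0.0329, 0.004], "twist": [0, 0, -1.3]}]'

```text
t: 2.95
ee_pos: [405.9, 36.8, 179.5]
orientation: [0.123, 3.129, 0.016]
ft_force: [0.4, 0.5, 0.5]
width: 88.1
```

>>> send_rows --rows '[{"offset": [-0.0121, -0.0332, 0.004], "twist": [0, 0, -1.3]}, {"offset": [-0.0114, -0.0334, 0.004], "twist": [0, 0, -1.3]}, {"offset": [-0.0106, -0.0337, 0.004], "twist": [0, 0, -1.3]}, {"offset": [-0.0098, -0.0339, 0.004], "twist": [0, 0, -1.3]}, {"offset": [-0.0091, -0.0341, 0.004], "twist": [0, 0, -1.3]}]'

```text
t: 3.37
ee_pos: [455.4, -142.9, 158.8]
orientation: [-0.062, 3.126, 0.015]
ft_force: [-0.0, 0.1, -0.1]
width: 87.8
```

```bash
cat > hub.py <<'E'
from h import *
p,Rm,o=pose(); print(o['t'],p,Rm,o['width'])
im,d,i=snap('wrist','w1.png'); w=cloud(i,d)
hsv=cv2.cvtColor(im,cv2.COLOR_BGR2HSV)
for r in nets.spot_in('wrist','freehub')[:4]:
    e=np.array(r['extent']); u,v=(e[:2]+e[2:])/2; print(r['conf'],e,im[int(v)-20:int(v)+20,int(u)-20:int(u)+20].reshape(-1,3).mean(0),at_height(i,u,v,30))
m=(w[...,2]>33)&(w[...,2]<43)&(abs(w[...,0]-437)<32)&(abs(w[...,1]+123)<30)&(hsv[...,1]<90)
P=w[m]; print(len(P),P.mean(0),(np.percentile(P,1,0)+np.percentile(P,99,0))/2,np.ptp(P,0))
(cx,cy),r=cv2.minEnclosingCircle(P[:,:2].astype(np.float32)); print(cx,cy,r)
E
python3 hub.py
```

```text
3.3667 [ 455.45 -142.9   158.84] [[-1.   -0.04  0.02]
 [-0.04  1.    0.01]
 [-0.02  0.01 -1.  ]] 87.77803375063336
0.91 [306.3  83.5 354.4 125.3] [ 60.25 102.54 153.99] [366.76 -98.48  30.  ]
0.85 [282.8 165.  317.5 208.9] [125.38 137.15 122.11] [ 438.59 -119.58   30.  ]
0.7 [264.3 229.2 304.8 279.2] [ 73.36 137.78 159.09] [ 505.19 -130.55   30.  ]
1147 [ 438.52 -121.51   37.13] [ 438.76 -121.4    36.31] [35.65 34.99  6.81]
439.4232482910156 -121.27506256103516 18.17483139038086
```

View pics/w1.png

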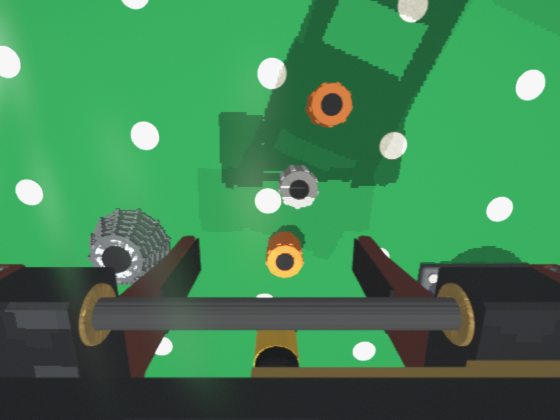

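The wrist view has the steel hub at (300,187), which is world (438.7, -121.3), with the orange ones to either side. I'm descending to grip it.

```bash
python3 - <<'E'
from h import *
plan([([438.7,-121.3,90],tgt()),([438.7,-121.3,25],tgt())],maxd=25)
E
```

```text
0 [0.0047, 0.006, 0.0172] [0.11, 0.24, 0.5]
  [0.0046, 0.006, 0.0172] [0.11, 0.24, 0.5]
  [0.0046, 0.006, 0.0172] [0.11, 0.24, 0.5]
  [0.0046, 0.006, 0.0172] [0.11, 0.24, 0.5]
  [0.0, 0.0, 0.0217] [0.0, 0.0, 0.0]
1 [0.0, 0.0, 0.0217] [0.0, 0.0, 0.0]
  [0.0, 0.0, 0.0217] [0.0, 0.0, 0.0]
```

>>> send_rows --rows '[{"offset": [0.0047, 0.006, 0.017], "twist": [0.1, 0.25, 0.5]}, {"offset": [0.0046, 0.006, 0.017], "twist": [0.1, 0.25, 0.5]}, {"offset": [0.0046, 0.006, 0.017], "twist": [0.1, 0.25, 0.5]}, {"offset": [0.0046, 0.006, 0.017], "twist": [0.1, 0.25, 0.5]}, {"offset": [0, 0, 0], "twist": [0, 0, 0]}]'

```text
t: 3.88
ee_pos: [439.6, -122.1, 90.0]
orientation: [0.014, 3.138, -0.001]
ft_force: [-1.1, -0.1, 0.5]
width: 87.8
```

```bash
python3 - <<'E'
from h import *
print(pose()[0])
plan([([438.7,-121.3,25],tgt())],maxd=18)
E
```

```text
[ 439.63 -122.1    89.98]
0 [0.0003, 0.0002, 0.0162] [-0.01, 0.05, -0.13]
  [0.0003, 0.0002, 0.0162] [-0.01, 0.05, -0.13]
  [0.0003, 0.0002, 0.0162] [-0.01, 0.05, -0.13]
  [0.0002, 0.0002, 0.0162] [-0.01, 0.05, -0.13]
```

>>> send_rows --rows '[{"offset": [0.0003, 0.0002, 0.0162], "twist": [0, 0, -0.1]}, {"offset": [0.0003, 0.0002, 0.0162], "twist": [0, 0, -0.1]}, {"offset": [0.0003, 0.0002, 0.0162], "twist": [0, 0, -0.1]}, {"offset": [0.0002, 0.0002, 0.0162], "twist": [0, 0, -0.1]}, {"offset": [0, 0, 0], "twist": [0, 0, 0]}]'

```text
t: 4.3
ee_pos: [441.7, -119.8, 26.6]
orientation: [-0.004, 3.134, -0.002]
ft_force: [-0.7, -0.7, -0.1]
width: 87.9
```

>>> send_rows --rows '[{"offset": [0, 0, 0], "twist": [0, 0, 0]}, {"offset": [0, 0, 0], "twist": [0, 0, 0]}, {"offset": [0, 0, 0], "twist": [0, 0, 0]}, {"offset": [0, 0, 0], "twist": [0, 0, 0]}, {"offset": [0, 0, 0], "twist": [0, 0, 0]}]' --gripper 0.02

```text
t: 4.72
ee_pos: [444.2, -119.9, 30.7]
orientation: [-0.006, 3.129, -0.004]
ft_force: [0.4, 0.6, -0.1]
width: 57.4
```

>>> send_rows --rows '[{"offset": [0, 0, 0], "twist": [0, 0, 0]}, {"offset": [0, 0, 0], "twist": [0, 0, 0]}, {"offset": [0, 0, -0.01], "twist": [0, 0, 0]}, {"offset": [0, 0, -0.02], "twist": [0, 0, 0]}, {"offset": [0, 0, -0.03], "twist": [0, 0, 0]}]'

```text
t: 5.13
ee_pos: [440.7, -119.1, 90.4]
orientation: [-0.005, 3.137, -0.0]
ft_force: [0.4, -0.0, -1.2]
width: 32.4
```

>>> send_rows --rows '[{"offset": [0, 0, -0.03], "twist": [0, 0, 0]}, {"offset": [0, 0, -0.03], "twist": [0, 0, 0]}, {"offset": [0, 0, -0.03], "twist": [0, 0, 0]}, {"offset": [0, 0, -0.03], "twist": [0, 0, 0]}, {"offset": [0, 0, -0.02], "twist": [0, 0, 0]}]'

```text
t: 5.55
ee_pos: [437.0, -118.4, 240.1]
orientation: [-0.005, 3.139, 0.001]
ft_force: [0.1, -0.1, -0.6]
width: 32.7
```

```bash
python3 - <<'E'
from h import *
print(pose()[0],pose()[2]['width'])
plan([([400,50,250],tgt(0.02,np.pi/6))],maxd=36)
E
```

```text
[ 437.02 -118.36  240.07] 32.67260279229072
0 [0.0073, 0.0337, -0.002] [-0.05, -5.97, -0.19]
  [0.0069, 0.0337, -0.0027] [-0.05, -5.97, -0.19]
  [0.0065, 0.0337, -0.0034] [-0.05, -5.97, -0.19]
  [0.006, 0.0338, -0.004] [-0.05, -5.97, -0.19]
  [0.0055, 0.0338, -0.0046] [-0.05, -5.97, -0.19]
```

>>> send_rows --rows '[{"offset": [0.0073, 0.0337, -0.002], "twist": [0, -6, -0.2]}, {"offset": [0.0069, 0.0337, -0.0027], "twist": [0, -6, -0.2]}, {"offset": [0.0065, 0.0337, -0.0034], "twist": [0, -6, -0.2]}, {"offset": [0.006, 0.0338, -0.004], "twist": [0, -6, -0.2]}, {"offset": [0.0055, 0.0338, -0.0046], "twist": [0, -6, -0.2]}]'

```text
t: 5.97
ee_pos: [408.9, 34.3, 258.9]
orientation: [-0.011, 2.624, -0.012]
ft_force: [-0.8, -0.6, -2.2]
width: 32.7
```

```bash
cat > jar.py <<'E'
from h import *
import sys
p,Rm,o=pose(); print(o['t'],p,'w',o['width'],Rm[:,2])
im,d,i=snap('wrist',sys.argv[1]); w=cloud(i,d)
obs=[]
for l,q in [('jar_mouth',(0,0,80)),('lid_hinge',(66,0,82)),('jar',(0,0,0))]:
    r=nets.spot_point('wrist',l)
    if r: obs.append((i,r[0]['position'],q)); print(l,r[0]['conf'],r[0]['position'],at_height(i,*r[0]['position'],{'jar_mouth':106.3,'lid_hinge':141,'jar':37}[l]))
print('cap_grip',[(r['conf'],r['position']) for r in nets.spot_point('wrist','cap_grip')])
hsv=cv2.cvtColor(im,cv2.COLOR_BGR2HSV)
# rim fit: white points lying near rim plane -> fit over (x,y,psi): points on jar surface (outer 45 / inner 41 / rim)
wh=(hsv[...,1]<70)&(hsv[...,2]>90)&(abs(w[...,0]-560)<80)&(abs(w[...,1]-76)<70)&(w[...,2]>55)&(w[...,2]<140)
P=w[wh]; print(len(P))
def res(x):
    O,J=jarfr(*x); L=(P-O)@J; r=np.hypot(L[:,0],L[:,1]); z=L[:,2]
    dz=np.maximum(z-80,0)
    side=np.minimum(abs(r-41),abs(r-45)); rim=np.where((r>40)&(r<46),abs(z-80),99); fl=np.where(r<42,abs(z-5),99)
    return np.minimum(np.minimum(np.hypot(side,dz),rim),fl)
best=min((least_squares(res,[x0,y0,ps],loss='soft_l1',f_scale=2) for x0 in (585,595,605) for y0 in (72,80) for ps in (-.1,.05,.2)),key=lambda s:s.cost)
print('jar',best.x,np.median(res(best.x)),best.cost/len(P)); O,J=jarfr(*best.x); print('mouth',O+J@[0,0,80],'hinge',O+J@[66,0,82])
# yellow bar
b=(hsv[...,0]>100)&(hsv[...,0]<130)&(hsv[...,1]>120)&(w[...,2]>110)&(abs(w[...,0]-620)<130)&(abs(w[...,1]-75)<120)
Q=w[b]; 
if len(Q)>50:
    c=Q.mean(0); n=np.linalg.svd(Q-c,full_matrices=False)[2][2]; L=(c-O)@J; print('blue',len(Q),c,n,'jarframe',L,J.T@n)
E
python3 jar.py j1.png
```

```text
5.9667 [408.91  34.27 258.95] w 32.69855793270995 [ 0.49 -0.01 -0.87]
jar_mouth 0.55 [312.1, 233.3] [556.49  78.33 106.3 ]
lid_hinge 0.56 [313.0, 283.8] [613.31  81.98 141.  ]
jar 0.8 [307.2, 216.0] [597.98  80.04  37.  ]
cap_grip [(0.56, [315.7, 348.9]), (0.48, [275.3, 236.0])]
1280
jar [596.13  80.21   0.02] 0.2842908842695522 0.3790447639874749
mouth [556.14  79.38 106.28] hinge [612.29  80.55 141.01]
blue 1827 [621.88  60.27 215.36] [ 0.99 -0.03 -0.17] jarframe [111.12 -20.47 141.8 ] [ 0.77 -0.05 -0.64]
```

View pics/j1.png

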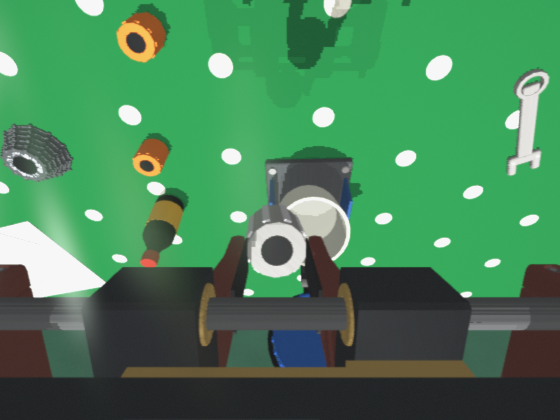

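The picture shows the steel hub held between the fingers at (277,245). The jar mouth is at (315,225), and the jar fit residual is 0.3 mm. I'm moving above the mouth along the jar axis.

```bash
cat >> h.py <<'E'
O,J=jarfr(596.1,80.2,0.02)
def jp(x,y,z): return O+J@np.array([x,y,z],float)
def jl(p): return (np.array(p)-O)@J
T=tgt(0.02,np.pi/6)
E
python3 - <<'E'
from h import *
print(jl(pose()[0]))
plan([(jp(0,0,128),T)],maxd=30)
E
```

```text
[-48.97 -43.9  284.97]
0 [-0.0084, 0.0078, 0.0259] [-0.17, -0.11, -0.04]
  [-0.0084, 0.0077, 0.026] [-0.17, -0.11, -0.04]
  [-0.0083, 0.0077, 0.026] [-0.17, -0.11, -0.04]
  [-0.0083, 0.0076, 0.026] [-0.17, -0.11, -0.04]
  [-0.0082, 0.0075, 0.0261] [-0.17, -0.11, -0.04]
1 [-0.0082, 0.0074, 0.0261] [-0.17, -0.11, -0.04]
```

>>> send_rows --rows '[{"offset": [-0.0112, 0.0105, 0.034], "twist": [-0.2, -0.1, 0]}, {"offset": [-0.0112, 0.0105, 0.034], "twist": [-0.2, -0.1, 0]}, {"offset": [-0.0112, 0.0105, 0.034], "twist": [-0.2, -0.1, 0]}, {"offset": [-0.008, 0.0075, 0.025], "twist": [-0.2, -0.1, 0]}, {"offset": [-0.004, 0.003, 0.008], "twist": [-0.2, -0.1, 0]}]'

```text
t: 6.63
ee_pos: [531.5, 69.8, 168.4]
orientation: [-0.007, 2.605, 0.005]
ft_force: [0.4, 0.5, -0.8]
width: 32.5
```

```bash
python3 - <<'E'
from h import *
print(jl(pose()[0]))
plan([(jp(0,0,110),T),(jp(0,0,48),T)],maxd=16)
E
```

```text
[  9.58  -9.13 146.15]
0 [0.0034, 0.0031, 0.012] [-0.1, 0.25, -0.25]
  [0.0033, 0.0031, 0.012] [-0.1, 0.25, -0.25]
  [0.0033, 0.0031, 0.012] [-0.1, 0.25, -0.25]
  [-0.0, -0.0, 0.0155] [0.0, 0.0, 0.0]
  [-0.0, -0.0, 0.0155] [0.0, 0.0, 0.0]
1 [-0.0, -0.0, 0.0155] [0.0, 0.0, 0.0]
  [-0.0, -0.0, 0.0155] [0.0, 0.0, 0.0]
```

>>> send_rows --rows '[{"offset": [0.0034, 0.0031, 0.01], "twist": [-0.1, 0.25, -0.25]}, {"offset": [0.0033, 0.0031, 0.008], "twist": [-0.1, 0.25, -0.25]}, {"offset": [0.0033, 0.0031, 0.004], "twist": [-0.1, 0.25, -0.25]}, {"offset": [0, 0, 0], "twist": [0, 0, 0]}, {"offset": [0, 0, 0], "twist": [0, 0, 0]}]'

```text
t: 7.05
ee_pos: [544.3, 71.2, 139.7]
orientation: [-0.011, 2.625, -0.009]
ft_force: [0.0, -0.4, -0.8]
width: 32.8
```

```bash
python3 - <<'E'
from h import *
print(jl(pose()[0]),pose()[2]['ft_force'])
plan([(jp(0,0,48),T)],maxd=16)
E
```

```text
[  6.36  -7.92 114.95] [ 0.01 -0.43 -0.78]
0 [0.0012, 0.0018, 0.0134] [-0.16, -0.08, -0.09]
  [0.0012, 0.0017, 0.0134] [-0.16, -0.08, -0.09]
  [0.0012, 0.0017, 0.0134] [-0.16, -0.08, -0.09]
  [0.0012, 0.0017, 0.0134] [-0.16, -0.08, -0.09]
  [0.0013, 0.0016, 0.0134] [-0.16, -0.08, -0.09]
```

>>> send_rows --rows '[{"offset": [0.003, 0.004, 0], "twist": [0, 0, 0]}, {"offset": [0.003, 0.004, 0], "twist": [0, 0, 0]}, {"offset": [0.002, 0.003, 0.003], "twist": [0, 0, 0]}, {"offset": [0, 0, 0.008], "twist": [0, 0, 0]}, {"offset": [0, 0, 0.008], "twist": [0, 0, 0]}]'

```text
t: 7.47
ee_pos: [551.7, 77.4, 122.7]
orientation: [0.004, 2.622, -0.021]
ft_force: [0.2, -0.7, -1.2]
width: 32.7
```

```bash
python3 - <<'E'
from h import *
print(jl(pose()[0]),pose()[2]['ft_force'])
plan([(jp(0,0,48),T)],maxd=16)
E
```

```text
[ 4.4  -1.93 96.42] [ 0.2  -0.66 -1.22]
0 [0.0011, 0.0008, 0.0121] [-0.37, -0.06, -0.23]
  [0.0011, 0.0007, 0.0121] [-0.37, -0.06, -0.23]
  [0.0011, 0.0006, 0.0121] [-0.37, -0.06, -0.23]
  [0.0011, 0.0006, 0.0121] [-0.37, -0.06, -0.23]
```

>>> send_rows --rows '[{"offset": [0.003, 0.001, 0.012], "twist": [-0.3, 0, -0.2]}, {"offset": [0.002, 0.0008, 0.012], "twist": [-0.3, 0, -0.2]}, {"offset": [0.0015, 0.0006, 0.012], "twist": [-0.3, 0, -0.2]}, {"offset": [0.0015, 0.0005, 0.008], "twist": [0, 0, 0]}, {"offset": [0.001, 0, 0], "twist": [0, 0, 0]}]'

```text
t: 7.88
ee_pos: [576.3, 82.0, 91.8]
orientation: [-0.006, 2.639, -0.033]
ft_force: [-0.2, 0.7, -1.3]
width: 32.8
```

```bash
python3 - <<'E'
from h import *
print(jl(pose()[0]),pose()[2]['ft_force'],pose()[2]['width'])
E
```

```text
[10.35  2.17 57.36] [-0.18  0.67 -1.28] 32.827675592065816
```

>>> send_rows --rows '[{"offset": [0.005, -0.001, 0], "twist": [0, -0.3, 0]}, {"offset": [0.005, -0.001, 0], "twist": [0, -0.3, 0]}, {"offset": [0.004, -0.001, 0.001], "twist": [0, -0.3, 0]}, {"offset": [0.002, 0, 0.001], "twist": [0, 0, 0]}, {"offset": [0.001, 0, 0], "twist": [0, 0, 0]}]'

```text
t: 8.3
ee_pos: [567.7, 79.4, 93.4]
orientation: [-0.015, 2.644, -0.037]
ft_force: [0.2, 0.3, -1.4]
width: 32.5
```

```bash
python3 - <<'E'
from h import *
print(jl(pose()[0]),pose()[2]['ft_force'],pose()[2]['width'])
E
```

```text
[ 3.57 -0.18 63.04] [ 0.22  0.32 -1.41] 32.53443897884874
```

>>> send_rows --rows '[{"offset": [0.003, 0, 0.005], "twist": [0, 0, 0]}, {"offset": [0.003, 0, 0.005], "twist": [0, 0, 0]}, {"offset": [0.003, 0, 0.005], "twist": [0, 0, 0]}, {"offset": [0.003, 0, 0.001], "twist": [0, 0, 0]}, {"offset": [0.001, 0, 0], "twist": [0, 0, 0]}]'

```text
t: 8.72
ee_pos: [567.5, 78.4, 82.7]
orientation: [-0.013, 2.659, -0.046]
ft_force: [0.2, 0.2, -1.6]
width: 32.9
```

>>> send_rows --rows '[{"offset": [0.001, 0, 0], "twist": [0, 0, 0]}, {"offset": [0.001, 0, 0], "twist": [0, 0, 0]}, {"offset": [0.001, 0, 0], "twist": [0, 0, 0]}, {"offset": [0.001, 0, 0], "twist": [0, 0, 0]}, {"offset": [0, 0, 0], "twist": [0, 0, 0]}]' --gripper 0.043

```text
t: 9.13
ee_pos: [565.2, 79.1, 81.8]
orientation: [-0.014, 2.662, -0.045]
ft_force: [0.2, -0.8, -0.6]
width: 43.0
```

```bash
python3 - <<'E'
from h import *
print(jl(pose()[0]),pose()[2]['ft_force'],pose()[2]['width'])
plan([(jp(0,0,150),T)])
E
```

```text
[-4.34 -0.49 54.29] [ 0.21 -0.84 -0.59] 43.047575923103274
0 [-0.0, -0.0011, -0.0319] [-0.73, -0.86, 0.02]
  [-0.0005, -0.0007, -0.0319] [-0.73, -0.86, 0.02]
  [-0.001, -0.0002, -0.0319] [-0.73, -0.86, 0.02]
```

>>> send_rows --rows '[{"offset": [0, -0.001, -0.025], "twist": [-0.5, -0.8, 0]}, {"offset": [0, -0.001, -0.032], "twist": [-0.5, -0.8, 0]}, {"offset": [0, 0, -0.032], "twist": [-0.5, -0.8, 0]}, {"offset": [0, 0, -0.032], "twist": [0, 0, 0]}, {"offset": [0, 0, -0.032], "twist": [0, 0, 0]}]'

```text
t: 9.55
ee_pos: [502.8, 78.6, 192.3]
orientation: [-0.023, 2.635, -0.02]
ft_force: [0.7, 0.0, -0.1]
width: 42.8
```

```bash
python3 jar.py j2.png; python3 - <<'E'
from h import *
plan([([480,80,335],tgt(0.02,0)),([695,84,335],tgt(.02,0))])
E
```

```text
9.55 [502.82  78.58 192.3 ] w 42.7921927610126 [ 0.49 -0.01 -0.87]
jar_mouth 0.74 [275.2, 221.4] [557.23  77.98 106.3 ]
lid_hinge 0.74 [279.6, 292.2] [610.98  83.14 141.  ]
jar 0.61 [276.8, 200.4] [596.6  78.8  37. ]
cap_grip [(0.48, [277.6, 202.2])]
5691
jar [596.68  81.02   0.04] 0.78015234065127 4.489329497766545
mouth [556.72  79.24 106.28] hinge [612.83  81.73 141.01]
blue 4336 [617.4   80.95 186.92] [ 0.99  0.04 -0.13] jarframe [ 92.88  -0.98 119.49] [ 0.79 -0.01 -0.61]
0 [-0.0097, -0.0002, -0.0272] [-0.24, 5.84, -0.03]
  [-0.0069, -0.0001, -0.0281] [-0.24, 5.84, -0.03]
  [-0.004, 0.0001, -0.0286] [-0.24, 5.84, -0.03]
  [-0.0011, 0.0002, -0.0289] [-0.24, 5.84, -0.03]
  [0.0019, 0.0003, -0.0288] [-0.24, 5.84, -0.03]
1 [-0.0307, -0.0, 0.0] [0.0, 0.0, 0.0]
  [-0.0307, -0.0, 0.0] [0.0, 0.0, 0.0]
  [-0.0307, -0.0, 0.0] [0.0, 0.0, 0.0]
  [-0.0307, -0.0, 0.0] [0.0, 0.0, 0.0]
  [-0.0307, -0.0, 0.0] [0.0, 0.0, 0.0]
2 [-0.0307, -0.0, 0.0] [0.0, 0.0, 0.0]
  [-0.0307, -0.0, 0.0] [0.0, 0.0, 0.0]
```

View pics/j2.png

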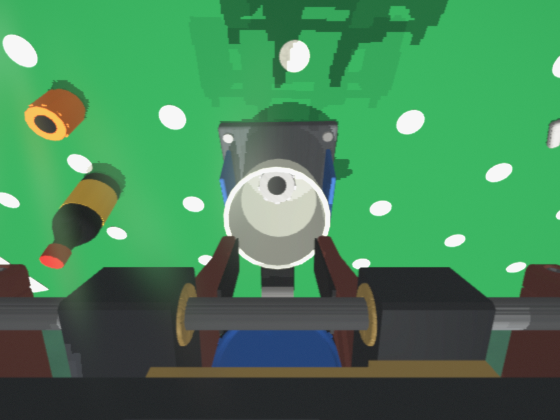

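The steel hub sits inside the jar at about (277,187), with its upper end showing below the rim. Next I raise the closed gripper over the lid to get behind it.

>>> send_rows --rows '[{"offset": [-0.0097, 0, -0.03], "twist": [-0.2, 5.8, 0]}, {"offset": [-0.007, 0, -0.03], "twist": [-0.2, 5.8, 0]}, {"offset": [-0.004, 0, -0.03], "twist": [-0.2, 5.8, 0]}, {"offset": [-0.001, 0, -0.03], "twist": [-0.2, 5.8, 0]}, {"offset": [0.002, 0, -0.03], "twist": [-0.2, 5.8, 0]}]' --gripper 0

```text
t: 10.22
ee_pos: [470.8, 75.2, 312.4]
orientation: [-0.012, 3.108, -0.039]
ft_force: [1.2, -0.2, -0.4]
width: 13.2
```

>>> send_rows --rows '[{"offset": [-0.015, 0, -0.005], "twist": [0, 0, 0]}, {"offset": [-0.03, 0, 0], "twist": [0, 0, 0]}, {"offset": [-0.03, 0, 0], "twist": [0, 0, 0]}, {"offset": [-0.03, 0, 0], "twist": [0, 0, 0]}, {"offset": [-0.03, 0, 0], "twist": [0, 0, 0]}]'

```text
t: 10.63
ee_pos: [613.6, 72.3, 321.3]
orientation: [-0.001, 3.115, -0.058]
ft_force: [0.4, 0.0, 0.9]
width: 0.9
```

```bash
python3 - <<'E'
from h import *
print(pose()[0],pose()[2]['width'])
plan([([700,84,335],tgt(.02,0)),([700,84,252],tgt(.02,0))])
E
```

```text
[613.62  72.27 321.27] 0.9492426992580841
0 [-0.0289, 0.0037, -0.004] [-0.72, 0.49, -0.37]
  [-0.0289, 0.0036, -0.0042] [-0.72, 0.49, -0.37]
  [-0.0289, 0.0035, -0.0044] [-0.72, 0.49, -0.37]
  [0.0, 0.0, 0.0277] [0.0, 0.0, 0.0]
  [0.0, 0.0, 0.0277] [0.0, 0.0, 0.0]
1 [0.0, 0.0, 0.0277] [0.0, 0.0, 0.0]
```

>>> send_rows --rows '[{"offset": [-0.029, 0.005, -0.003], "twist": [-0.7, 0.5, -0.4]}, {"offset": [-0.029, 0.005, -0.003], "twist": [-0.7, 0.5, -0.4]}, {"offset": [-0.029, 0.004, -0.003], "twist": [-0.7, 0.5, -0.4]}, {"offset": [-0.005, 0, 0.015], "twist": [0, 0, 0]}, {"offset": [0, 0, 0.02], "twist": [0, 0, 0]}]'

```text
t: 11.05
ee_pos: [719.2, 82.5, 284.3]
orientation: [0.019, -3.135, 0.021]
ft_force: [-0.2, 0.1, 0.3]
width: 0.4
```

```bash
python3 - <<'E'
from h import *
print(pose()[0],pose()[2]['width'])
plan([([695,82,250],tgt(.02,0))])
E
```

```text
[719.25  82.52 284.29] 0.41303906258368694
0 [0.012, 0.0001, 0.0172] [-0.39, -0.17, -0.22]
  [0.0121, 0.0001, 0.0172] [-0.39, -0.17, -0.22]
```

```bash
cat >> h.py <<'E'
H=jp(66,0,82)
def arc(adeg,lead=6,rad=105):
    a=np.radians(adeg); hd=np.array([np.cos(.02),np.sin(.02),0]); up=np.array([0,0,1.])
    d=np.cos(a)*hd+np.sin(a)*up; n=np.cos(a-np.pi/2)*hd+np.sin(a-np.pi/2)*up
    tau=np.radians(np.clip((adeg-110)*.3,0,30)); Rt=tgt(.02,tau)
    s=np.linalg.norm(np.cross(-Rt[:,2],n)); tip=H+rad*d+(14+10*s-lead)*n
    return tip-19*Rt[:,2],Rt
E
python3 - <<'E'
from h import *
w=[arc(82,-12)]+[arc(a) for a in (82,88,94,100,106,112,118,124)]
for q in w: print(q[0])
plan(w,maxd=20)
E
```

```text
[662.41  81.53 259.  ]
[644.59  81.17 261.5 ]
[633.9   80.96 264.32]
[622.86  80.74 266.01]
[611.6   80.51 266.52]
[600.25  80.28 265.8 ]
[588.78  80.05 263.85]
[577.2   79.82 260.7 ]
[565.98  79.6  256.34]
0 [0.0142, 0.0, 0.0064] [-0.19, -0.09, -0.11]
  [0.0142, 0.0, 0.0064] [-0.19, -0.09, -0.11]
  [0.0142, 0.0, 0.0064] [-0.19, -0.09, -0.11]
  [0.0142, 0.0, 0.0063] [-0.19, -0.09, -0.11]
  [0.0178, 0.0, -0.0025] [0.0, 0.0, 0.0]
1 [0.0107, -0.0, -0.0028] [0.0, 0.0, 0.0]
  [0.011, 0.0, -0.0017] [0.0, 0.0, 0.0]
  [0.0113, 0.0, -0.0005] [0.0, 0.0, 0.0]
  [0.0114, -0.0, 0.0007] [0.0, 0.0, 0.0]
  [0.0115, -0.0, 0.0019] [-0.0, -0.6, -0.0]
2 [0.0116, 0.0, 0.003] [0.0, -1.8, -0.0]
  [0.0114, 0.0, 0.0039] [-0.0, -1.8, 0.0]
```

>>> send_rows --rows '[{"offset": [0.005, 0, 0.008], "twist": [-0.2, -0.1, 0]}, {"offset": [0.014, 0, 0.008], "twist": [-0.2, -0.1, 0]}, {"offset": [0.014, 0, 0.008], "twist": [-0.2, -0.1, 0]}, {"offset": [0.014, 0, 0.003], "twist": [-0.2, -0.1, 0]}, {"offset": [0.014, 0, 0], "twist": [0, 0, 0]}]'

```text
t: 11.47
ee_pos: [654.8, 77.4, 237.8]
orientation: [0.009, -3.122, 0.016]
ft_force: [0.3, 0.9, 0.7]
width: 0.5
```

```bash
python3 - <<'E'
from h import *
print(pose()[0],pose()[2]['ft_force'])
plan([arc(a) for a in (82,90,98,106,114)],maxd=20)
E
```

```text
[654.82  77.43 237.84] [0.33 0.86 0.65]
0 [0.0053, 0.0018, -0.0117] [-0.29, -0.57, -0.41]
  [0.0052, 0.0019, -0.0118] [-0.29, -0.57, -0.41]
  [0.0143, 0.0, -0.0035] [0.0, 0.0, 0.0]
  [0.0149, 0.0, -0.0015] [0.0, 0.0, 0.0]
  [0.0151, -0.0, 0.0007] [0.0, 0.0, 0.0]
1 [0.0154, -0.0, 0.0029] [-0.0, -1.2, -0.0]
```

>>> send_rows --rows '[{"offset": [0.002, 0.002, -0.013], "twist": [-0.3, -0.5, -0.4]}, {"offset": [0.006, 0.002, -0.013], "twist": [-0.3, -0.5, -0.4]}, {"offset": [0.014, 0.001, -0.004], "twist": [0, 0, 0]}, {"offset": [0.015, 0, -0.0015], "twist": [0, 0, 0]}, {"offset": [0.015, 0, 0], "twist": [0, 0, 0]}]'

```text
t: 11.88
ee_pos: [602.8, 80.6, 270.5]
orientation: [0.03, -3.141, 0.005]
ft_force: [1.4, 0.1, -0.7]
width: 0.7
```

```bash
python3 - <<'E'
from h import *
p,Rm,o=pose();print(p,o['ft_force'])
t=p+19*Rm[:,2]-H; print('tip',t, 'rad',np.hypot(t[0],t[2]),'alpha~',np.degrees(np.arctan2(t[2],t[0])))
for a0 in (100,):
  plan([arc(a) for a in (104,112,120,128,136,144)],maxd=20)
E
```

```text
[602.84  80.64 270.5 ] [ 1.37  0.15 -0.67]
tip [ -9.42   0.06 110.49] rad 110.88750558795368 alpha~ 94.87214927794241
0 [-0.0012, -0.0003, 0.0043] [-0.19, -0.01, -0.05]
  [0.0153, -0.0, 0.0023] [-0.0, -0.6, -0.0]
  [0.0154, 0.0, 0.0043] [0.0, -2.4, 0.0]
  [0.015, 0.0, 0.0058] [-0.0, -2.4, -0.0]
  [0.0144, -0.0, 0.0073] [0.0, -2.4, 0.0]
1 [0.0136, 0.0, 0.0087] [-0.0, -2.4, -0.0]
```

>>> send_rows --rows '[{"offset": [0.008, 0, 0.005], "twist": [-0.2, -0.3, 0]}, {"offset": [0.015, 0, 0.004], "twist": [0, -0.6, 0]}, {"offset": [0.015, 0, 0.005], "twist": [0, -2.4, 0]}, {"offset": [0.015, 0, 0.006], "twist": [0, -2.4, 0]}, {"offset": [0.0144, 0, 0.0075], "twist": [0, -2.4, 0]}]'

```text
t: 12.3
ee_pos: [542.9, 79.6, 247.5]
orientation: [-0.029, 2.973, 0.004]
ft_force: [1.7, -0.6, 0.3]
width: 0.3
```

```bash
cat > st.py <<'E'
from h import *
import sys
p,Rm,o=pose();print(p,o['ft_force'],'tilt',np.degrees(np.arcsin(Rm[0,2])))
t=p+19*Rm[:,2]-H; r=np.hypot(t[0],t[2]); b=np.degrees(np.arctan2(t[2],t[0]))%360
print('tip',t,'rad',r,'ang',b,'h14 alpha~',b+np.degrees(np.arcsin(24/r)))
a,e,s=map(float,sys.argv[1:4]); plan([arc(x) for x in np.arange(a,e,s)],maxd=20)
E
python3 st.py 142 186 8
```

```text
[542.94  79.59 247.49] [ 1.74 -0.58  0.34] tilt 9.632694283758982
tip [-66.13  -0.84  87.74] rad 109.87540833077138 ang 127.00566547342477 h14 alpha~ 139.62245588089215
0 [0.0089, -0.0005, 0.0096] [0.07, 0.04, -0.05]
  [0.0129, 0.0, 0.0097] [-0.0, -2.4, -0.0]
  [0.0119, -0.0, 0.0109] [0.0, -2.4, -0.0]
  [0.0107, -0.0, 0.0121] [0.0, -2.4, 0.0]
  [0.0094, -0.0, 0.0131] [0.0, -2.4, -0.0]
1 [0.008, 0.0, 0.0139] [-0.0, -2.4, 0.0]
```

>>> send_rows --rows '[{"offset": [0.009, 0, 0.0096], "twist": [0, 0, 0]}, {"offset": [0.0129, 0, 0.0097], "twist": [0, -2.4, 0]}, {"offset": [0.0119, 0, 0.011], "twist": [0, -2.4, 0]}, {"offset": [0.0107, 0, 0.012], "twist": [0, -2.4, 0]}, {"offset": [0.0094, 0, 0.013], "twist": [0, -2.4, 0]}]'

```text
t: 12.72
ee_pos: [505.3, 79.4, 187.1]
orientation: [-0.028, 2.78, 0.01]
ft_force: [0.1, -1.3, 0.5]
width: 0.7
```

```bash
python3 st.py 180 214 8
```

```text
[505.34  79.37 187.09] [ 0.07 -1.32  0.52] tilt 20.676851126141827
tip [-100.21   -0.95   28.3 ] rad 104.1271389456296 ang 164.22815329351647 h14 alpha~ 177.5539256667367
0 [0.0105, -0.001, 0.0139] [0.19, -0.31, -0.04]
  [0.0068, -0.0, 0.0145] [-0.0, -2.4, 0.0]
  [0.0053, 0.0, 0.015] [0.0, -2.4, -0.0]
  [0.0037, 0.0, 0.0154] [0.0, -2.4, 0.0]
  [0.0018, 0.0, 0.015] [-0.0, -1.8, -0.0]
```

>>> send_rows --rows '[{"offset": [0.0105, 0, 0.013], "twist": [0.2, -0.3, 0]}, {"offset": [0.0075, 0, 0.0135], "twist": [0, -2.4, 0]}, {"offset": [0.006, 0, 0.013], "twist": [0, -2.4, 0]}, {"offset": [0.003, 0, 0.007], "twist": [0, -2.4, 0]}, {"offset": [0.001, 0, 0.004], "twist": [0, -1.8, 0]}]'

```text
t: 13.13
ee_pos: [499.2, 77.6, 140.2]
orientation: [-0.021, 2.654, -0.01]
ft_force: [-0.8, -0.7, 1.3]
width: 0.2
```

```bash
python3 st.py 210 211 8; python3 - <<'E'
from h import *
p,Rm,o=pose(); print(jl(p+19*Rm[:,2]))
E
```

```text
[499.19  77.62 140.16] [-0.81 -0.74  1.31] tilt 27.929400179225212
tip [-104.16   -2.97  -17.64] rad 105.6484123459345 ang 189.61359682159826 h14 alpha~ 202.7440282396403
0 [0.0028, 0.0005, 0.0145] [-0.36, -1.04, -0.03]
  [0.0031, 0.0004, 0.0145] [-0.36, -1.04, -0.03]
[-33.06  -0.88 118.82]
```

>>> send_rows --rows '[{"offset": [0.004, 0.001, 0.007], "twist": [-0.3, -0.6, 0]}, {"offset": [0.003, 0.001, 0.007], "twist": [-0.3, -0.6, 0]}, {"offset": [0.002, 0, 0.006], "twist": [0, -0.5, 0]}, {"offset": [0.001, 0, 0.005], "twist": [0, 0, 0]}, {"offset": [0, 0, 0.004], "twist": [0, 0, 0]}]'

```text
t: 13.55
ee_pos: [507.7, 83.8, 123.6]
orientation: [-0.006, 2.638, -0.015]
ft_force: [-1.1, -0.2, 0.2]
width: 0.4
```

>>> send_rows --rows '[{"offset": [0, 0, 0.004], "twist": [0, 0, 0]}, {"offset": [0, 0, 0.004], "twist": [0, 0, 0]}, {"offset": [0, 0, 0.004], "twist": [0, 0, 0]}, {"offset": [0, 0, 0.004], "twist": [0, 0, 0]}, {"offset": [0, 0, 0.003], "twist": [0, 0, 0]}]'

```text
t: 13.97
ee_pos: [513.1, 84.1, 117.4]
orientation: [-0.042, 2.645, -0.027]
ft_force: [-42.3, -0.1, 64.4]
width: 0.4
```

```bash
python3 - <<'E'
from h import *
p,Rm,o=pose(); print(p,o['ft_force'],jl(p+19*Rm[:,2]))
E
```

```text
[513.15  84.09 117.44] [-42.28  -0.09  64.39] [-32.06   5.15  92.1 ]
```

>>> send_rows --rows '[{"offset": [0, 0, -0.01], "twist": [0, 0, 0]}, {"offset": [0, 0, -0.02], "twist": [0, 0, 0]}, {"offset": [0, 0, -0.03], "twist": [0, 0, 0]}, {"offset": [0, 0, -0.03], "twist": [0, 0, 0]}, {"offset": [0.01, 0, -0.03], "twist": [0, 0, 0]}]' --gripper 0.045

```text
t: 14.38
ee_pos: [460.4, 84.0, 202.7]
orientation: [-0.069, 2.639, -0.04]
ft_force: [0.2, 0.1, 1.2]
width: 30.2
```

```bash
cat > cap.py <<'E'
from h import *
import sys
p,Rm,o=pose(); print(o['t'],p,jl(p),o['ft_force'],'w',o['width'])
im,d,i=snap('wrist',sys.argv[1]); w=cloud(i,d)
r=nets.spot_point('wrist','cap_grip'); print([(q['conf'],q['position'],jl(at_depth(i,*q['position'],d[int(q['position'][1]),int(q['position'][0])]))) for q in r[:2]])
L=(w-O)@J; hsv=cv2.cvtColor(im,cv2.COLOR_BGR2HSV); near=(abs(L[...,0])<70)&(abs(L[...,1])<60)&(L[...,2]>70)&(L[...,2]<135)
b=near&(hsv[...,0]>100)&(hsv[...,0]<130)&(hsv[...,1]>120); P=L[b]
if b.sum()>30:
    c=np.median(P,0); m=abs(P[:,2]-np.median(P[:,2]))<6; Q=P[m]; n=np.linalg.svd(Q-Q.mean(0),full_matrices=False)[2][2]; print('blue',len(Q),Q.mean(0),'n',n,'z pct',np.percentile(P[:,2],[5,50,95]))
y=near&(hsv[...,0]>18)&(hsv[...,0]<38)&(hsv[...,1]>120); P=L[y]; print('yellow',len(P),np.percentile(P[:,2],[5,50,95]) if len(P) else '')
P=P[P[:,2]>np.percentile(P[:,2],95)-5]
(c,(a,bb),an)=cv2.minAreaRect(P[:,:2].astype(np.float32)); bx=cv2.boxPoints((c,(a,bb),an)); e=[bx[1]-bx[0],bx[2]-bx[1]]; e=max(e,key=np.linalg.norm)
print('bar top',len(P),'c',c,'size',a,bb,'angle deg from jar x',np.degrees(np.arctan2(e[1],e[0]))%180,'med z',np.median(P[:,2]))
E
python3 cap.py c1.png
```

```text
14.3833 [460.44  83.97 202.67] [-34.56   6.48 211.25] [0.22 0.1  1.17] w 30.233118397779087
[(0.61, [267.4, 260.1], array([ -1.68,  -0.43, 123.39]))]
blue 5237 [-9.9   0.17 94.89] n [-0.   -0.01  1.  ] z pct [92.51 94.95 96.15]
yellow 573 [102.01 117.61 123.41]
bar top 272 c (-3.9279136657714844, 2.6918373107910156) size 43.96564865112305 5.5953216552734375 angle deg from jar x 58.240944 med z 122.34698116114939
```

View pics/c1.png

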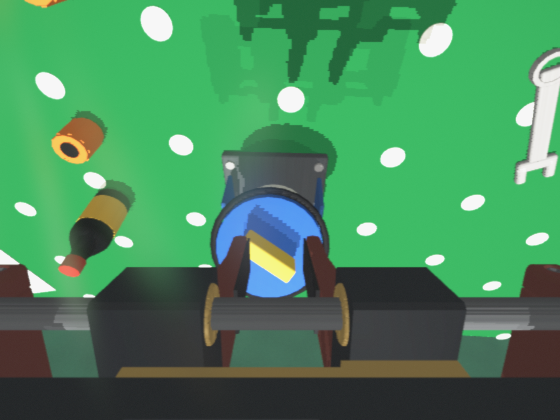

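The cap is shut: its face plane is level with the jar at z≈95. The yellow bar at about (270,258) lies at 58° (1.01 rad) from home, so the cap is at about 0.29. Next I line up above the bar.

```bash
cat >> h.py <<'E'
def S(deg): return tgt(0.02,np.pi/6,np.radians(deg))
E
python3 - <<'E'
from h import *
print(pose()[2]['qpos'])
plan([(jp(0,0,165),S(-58))],maxd=30)
E
```

```text
[ 0.23  0.11  2.3  -0.5   0.27 -0.94]
0 [-0.004, -0.0007, 0.0053] [-0.08, -0.19, -6.2]
  [-0.0039, -0.0011, 0.0053] [-0.08, -0.19, -6.2]
  [-0.0038, -0.0015, 0.0054] [-0.08, -0.19, -6.2]
  [-0.0036, -0.002, 0.0054] [-0.08, -0.19, -6.2]
  [-0.0033, -0.0023, 0.0054] [-0.08, -0.19, -6.2]
1 [-0.003, -0.0027, 0.0054] [-0.08, -0.19, -6.2]
  [-0.0027, -0.003, 0.0054] [-0.08, -0.19, -6.2]
  [-0.0023, -0.0033, 0.0054] [-0.08, -0.19, -6.2]
  [-0.0019, -0.0035, 0.0054] [-0.08, -0.19, -6.2]
```

>>> send_rows --rows '[{"offset": [-0.004, -0.0007, 0.0053], "twist": [0, -0.2, -6.2]}, {"offset": [-0.0039, -0.0011, 0.0053], "twist": [0, -0.2, -6.2]}, {"offset": [-0.0038, -0.0015, 0.0054], "twist": [0, -0.2, -6.2]}, {"offset": [-0.0036, -0.002, 0.0054], "twist": [0, -0.2, -6.2]}, {"offset": [-0.0033, -0.0023, 0.0054], "twist": [0, -0.2, -6.2]}]' --gripper 0.055

```text
t: 14.9
ee_pos: [494.5, 81.3, 193.0]
orientation: [-0.82, 2.498, -0.235]
ft_force: [-0.5, -0.1, -0.6]
width: 55.2
```

```bash
cat > s2.py <<'E'
from h import *
import sys
p,Rm,o=pose(); z,sp=map(float,sys.argv[1:3]); md=float(sys.argv[3])
b=-Rm[:,0]@J[:,1],-Rm[:,0]@J[:,0]
print('t',o['t'],'jar',jl(p),'spin',-np.degrees(np.arctan2(*b)),'axis err',J.T@Rm[:,2],'q',np.array(o['qpos']),'F',np.array(o['ft_force']),'M',np.array(o['moment']),'w',o['width'])
plan([(jp(0,0,z),S(sp))],maxd=md)
E
python3 s2.py 165 -58 30
```

```text
t 14.9 jar [ -9.95   3.15 185.83] spin -35.46919886185291 axis err [ 0.01 -0.02 -1.  ] q [ 0.2   0.19  2.26 -0.57  0.21 -1.47] F [-0.49 -0.08 -0.61] M [0.09 0.31 0.07] w 55.15922879142477
0 [-0.0016, -0.002, 0.0052] [-0.27, -0.12, -5.63]
  [-0.0014, -0.0021, 0.0052] [-0.27, -0.12, -5.63]
  [-0.0011, -0.0023, 0.0052] [-0.27, -0.12, -5.63]
  [-0.0009, -0.0024, 0.0052] [-0.27, -0.12, -5.63]
```

>>> send_rows --rows '[{"offset": [-0.002, -0.002, 0.004], "twist": [-0.2, 0, -5.6]}, {"offset": [-0.002, -0.002, 0.005], "twist": [-0.2, 0, -5.6]}, {"offset": [-0.0015, -0.0023, 0.005], "twist": [-0.2, 0, -5.6]}, {"offset": [-0.001, -0.0025, 0.005], "twist": [-0.2, 0, -5.6]}, {"offset": [-0.001, -0.002, 0.002], "twist": [0, 0, 0]}]'

```text
t: 15.32
ee_pos: [522.8, 78.9, 177.9]
orientation: [-1.361, 2.296, -0.364]
ft_force: [-0.0, -0.6, -0.2]
width: 55.0
```

```bash
python3 s2.py 121 -58 12
```

```text
t 15.3167 jar [  6.97   0.21 158.72] spin -60.34354427673027 axis err [-0.   -0.01 -1.  ] q [ 0.18  0.26  2.21 -0.5   0.18 -1.99] F [-0.01 -0.6  -0.23] M [ 0.09  0.23 -0.02] w 55.00421509526171
0 [0.0008, 0.0015, 0.0094] [-0.06, -0.13, 0.59]
  [0.0009, 0.0015, 0.0094] [-0.06, -0.13, 0.59]
  [0.0009, 0.0015, 0.0094] [-0.06, -0.13, 0.59]
  [0.0009, 0.0015, 0.0094] [-0.06, -0.13, 0.59]
```

>>> send_rows --rows '[{"offset": [0.002, 0.0025, 0.007], "twist": [0, 0, 0.5]}, {"offset": [0.0015, 0.0025, 0.008], "twist": [0, 0, 0.5]}, {"offset": [0.0012, 0.002, 0.008], "twist": [0, 0, 0.5]}, {"offset": [0.001, 0.0017, 0.004], "twist": [0, 0, 0.5]}, {"offset": [0.001, 0.001, 0], "twist": [0, 0, 0]}]'

```text
t: 15.73
ee_pos: [531.0, 78.0, 145.7]
orientation: [-1.312, 2.317, -0.351]
ft_force: [0.4, 0.8, -0.7]
width: 55.0
```

```bash
python3 s2.py 121 -58 6
```

```text
t 15.7333 jar [ -2.    -0.86 126.71] spin -58.02244535017543 axis err [ 0.   -0.01 -1.  ] q [ 0.17  0.34  2.21 -0.86  0.11 -1.6 ] F [ 0.43  0.84 -0.75] M [0.16 0.3  0.02] w 55.02357793589563
0 [-0.0009, -0.0006, 0.0029] [-0.15, -0.21, 0.01]
  [-0.0009, -0.0006, 0.0029] [-0.15, -0.21, 0.01]
```

>>> send_rows --rows '[{"offset": [-0.001, 0, 0.003], "twist": [-0.7, 0.4, 0]}, {"offset": [-0.001, 0, 0.003], "twist": [-0.7, 0.4, 0]}, {"offset": [-0.001, 0, 0.003], "twist": [-0.7, 0.4, 0]}, {"offset": [0, 0, 0], "twist": [0, 0, 0]}, {"offset": [0, 0, 0], "twist": [0, 0, 0]}]'

```text
t: 16.15
ee_pos: [537.2, 80.2, 136.0]
orientation: [-1.329, 2.358, -0.322]
ft_force: [-14.5, 2.5, 19.2]
width: 55.0
```

```bash
python3 s2.py 121 -58 6; python3 cap.py c2.png
```

```text
t 16.15 jar [ -1.49   1.22 115.22] spin -57.825032104988054 axis err [-0.05 -0.01 -1.  ] q [ 0.17  0.37  2.18 -0.54  0.15 -1.92] F [-14.52   2.52  19.18] M [0.23 0.3  0.09] w 54.986005267301586
0 [0.0002, -0.0009, -0.0029] [0.98, -0.89, -0.1]
  [0.0002, -0.0009, -0.0029] [0.98, -0.89, -0.1]
16.15 [537.19  80.24 136.04] [ -1.49   1.22 115.22] [-14.52   2.52  19.18] w 54.986005267301586
[(0.59, [271.3, 270.2], array([ -1.18,  -2.09, 123.51]))]
blue 13060 [ -8.13 -12.5   94.72] n [-0.   -0.01  1.  ] z pct [93.42 94.73 95.86]
yellow 2191 [114.48 122.67 123.7 ]
bar top 2038 c (-3.487466812133789, -6.234731674194336) size 38.76186752319336 13.033323287963867 angle deg from jar x 57.844105 med z 122.72143051347823
```

View pics/c2.png

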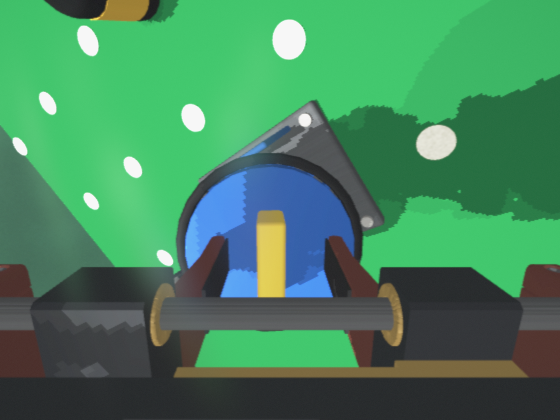

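The bar at (271,255) is centred between the fingers and aligned with them, but the tips are pressing on the cap face. I'll back off 4 mm and then close.

>>> send_rows --rows '[{"offset": [0, 0, -0.003], "twist": [0, 0, 0]}, {"offset": [0, 0, -0.003], "twist": [0, 0, 0]}, {"offset": [0, 0, -0.001], "twist": [0, 0, 0]}, {"offset": [0, 0, 0], "twist": [0, 0, 0]}, {"offset": [0, 0, 0], "twist": [0, 0, 0]}]'

```text
t: 16.67
ee_pos: [535.3, 80.3, 142.0]
orientation: [-1.326, 2.358, -0.323]
ft_force: [1.4, -0.3, 0.2]
width: 55.2
```

```bash
python3 s2.py 120 -58 6
```

```text
t 16.6667 jar [ -0.13   1.27 121.29] spin -57.69192886927762 axis err [-0.04 -0.01 -1.  ] q [ 0.17  0.35  2.18 -0.5   0.16 -1.95] F [ 1.35 -0.28  0.17] M [ 0.11  0.26 -0.  ] w 55.15840558149506
0 [0.001, -0.0008, 0.0013] [1.9, -1.76, -0.34]
```

>>> send_rows --rows '[{"offset": [0, 0, 0.0005], "twist": [0, 0, 0]}, {"offset": [0, 0, 0], "twist": [0, 0, 0]}, {"offset": [0, 0, 0.0005], "twist": [0, 0, 0]}, {"offset": [0, 0, 0], "twist": [0, 0, 0]}, {"offset": [0, 0, 0], "twist": [0, 0, 0]}]' --gripper 0.004

```text
t: 17.08
ee_pos: [536.2, 80.1, 140.3]
orientation: [-1.325, 2.359, -0.323]
ft_force: [-0.8, -0.2, -0.0]
width: 24.9
```

>>> send_rows --rows '[{"offset": [0, 0, 0], "twist": [0, 0, 0]}, {"offset": [0, 0, 0], "twist": [0, 0, 0]}, {"offset": [0, 0, 0], "twist": [0, 0, 0]}, {"offset": [0, 0, 0], "twist": [0, 0, 1.5]}, {"offset": [0, 0, 0], "twist": [0, 0, 3]}]'

```text
t: 17.5
ee_pos: [537.9, 79.0, 141.4]
orientation: [-1.226, 2.403, -0.302]
ft_force: [-0.1, 0.0, 0.6]
width: 13.7
```

```bash
python3 s2.py 120 0 6
```

```text
t 17.5 jar [  1.78  -0.04 119.52] spin -53.08332851792299 axis err [-0.04 -0.01 -1.  ] q [ 0.16  0.35  2.17 -0.51  0.16 -1.86] F [-0.08  0.02  0.65] M [-0.1  -0.01 -0.01] w 13.711908243892177
0 [0.0001, 0.0002, -0.0] [0.07, -0.28, 5.89]
  [0.0001, 0.0001, -0.0] [0.07, -0.28, 5.89]
  [0.0001, 0.0001, -0.0] [0.07, -0.28, 5.89]
  [0.0002, 0.0001, -0.0] [0.07, -0.28, 5.89]
  [0.0002, 0.0001, -0.0] [0.07, -0.28, 5.89]
1 [0.0002, 0.0001, -0.0] [0.07, -0.28, 5.89]
  [0.0002, 0.0001, -0.0001] [0.07, -0.28, 5.89]
  [0.0002, 0.0, -0.0001] [0.07, -0.28, 5.89]
  [0.0002, 0.0, -0.0001] [0.07, -0.28, 5.89]
```

>>> send_rows --rows '[{"offset": [0, 0, 0], "twist": [0, -0.2, 6]}, {"offset": [0, 0, 0], "twist": [0, -0.2, 6]}, {"offset": [0, 0, 0], "twist": [0, -0.2, 6]}, {"offset": [0, 0, 0], "twist": [0, -0.2, 6]}, {"offset": [0, 0, 0], "twist": [0, -0.2, 6]}]'

```text
t: 17.92
ee_pos: [538.4, 78.1, 141.8]
orientation: [-0.527, 2.599, -0.121]
ft_force: [3.9, -1.9, -2.2]
width: 13.8
```

```bash
python3 s2.py 120 0 6
```

```text
t 17.9167 jar [  2.36  -0.98 119.6 ] spin -21.802970282650328 axis err [-0.03 -0.   -1.  ] q [ 0.16  0.35  2.18 -0.52  0.13 -1.31] F [ 3.89 -1.92 -2.17] M [-0.25  0.27 -0.06] w 13.80149521249509
0 [0.0005, 0.0004, -0.0001] [0.07, -0.41, 5.45]
  [0.0005, 0.0004, -0.0001] [0.07, -0.41, 5.45]
  [0.0005, 0.0004, -0.0001] [0.07, -0.41, 5.45]
  [0.0006, 0.0003, -0.0001] [0.07, -0.41, 5.45]
```

>>> send_rows --rows '[{"offset": [0.0003, 0.0003, 0], "twist": [0, 0, 6]}, {"offset": [0.0003, 0.0003, 0], "twist": [0, 0, 5.5]}, {"offset": [0.0003, 0.0003, 0], "twist": [0, 0, 5]}, {"offset": [0, 0, 0], "twist": [0, 0, 4]}, {"offset": [0, 0, 0], "twist": [0, 0, 3]}]'

```text
t: 18.33
ee_pos: [538.5, 77.3, 141.6]
orientation: [0.044, 2.646, 0.021]
ft_force: [-0.8, 2.0, 1.5]
width: 14.7
```

>>> send_rows --rows '[{"offset": [0, 0, 0], "twist": [0, 0, 2]}, {"offset": [0, 0, 0], "twist": [0, 0, 2]}, {"offset": [0, 0, 0], "twist": [0, 0, 2]}, {"offset": [0, 0, 0], "twist": [0, 0, 2]}, {"offset": [0, 0, 0], "twist": [0, 0, 2]}]'

```text
t: 18.75
ee_pos: [539.2, 77.5, 142.1]
orientation: [0.267, 2.633, 0.077]
ft_force: [0.3, -3.0, -1.1]
width: 17.4
```

```bash
python3 s2.py 120 0 6
```

```text
t 18.75 jar [  3.24  -1.54 119.52] spin 12.68819305927318 axis err [-0.03 -0.   -1.  ] q [ 0.16  0.35  2.18 -0.55  0.13 -0.68] F [ 0.29 -3.01 -1.06] M [-0.67  0.2   0.73] w 17.449259877127194
0 [0.0018, 0.0004, -0.0002] [-0.17, -0.73, -6.34]
  [0.0017, 0.0006, -0.0002] [-0.17, -0.73, -6.34]
```

The width rose from 13.7 to 17.4 and the moment to about 1 N m while the spin passed 0°, so the bar is against its stop. Releasing and retreating along the axis.

>>> send_rows --rows '[{"offset": [0, 0, 0], "twist": [0, 0, 0]}, {"offset": [0, 0, 0], "twist": [0, 0, 0]}, {"offset": [0, 0, 0], "twist": [0, 0, 0]}, {"offset": [0, 0, 0], "twist": [0, 0, 0]}, {"offset": [0, 0, 0], "twist": [0, 0, 0]}]' --gripper 0.06

```text
t: 19.17
ee_pos: [539.1, 77.7, 142.2]
orientation: [0.266, 2.633, 0.077]
ft_force: [0.1, -0.0, 0.5]
width: 47.6
```

>>> send_rows --rows '[{"offset": [0, 0, -0.01], "twist": [0, 0, 0]}, {"offset": [0, 0, -0.02], "twist": [0, 0, 0]}, {"offset": [0, 0, -0.03], "twist": [0, 0, 0]}, {"offset": [0, 0, -0.03], "twist": [0, 0, 0]}, {"offset": [0, 0, -0.02], "twist": [0, 0, 0]}]'

```text
t: 19.58
ee_pos: [483.4, 77.1, 236.8]
orientation: [0.265, 2.644, 0.076]
ft_force: [0.1, 0.8, -0.1]
width: 60.1
```

```bash
python3 cap.py c3.png; python3 - <<'E'
from h import *
im,d,i=snap('top'); 
s,_,_=snap('side'); cv2.imwrite('pics/fin.png',np.hstack([im[80:320,180:460],s[100:380,240:480][:240]]))
E
```

```text
19.5833 [483.36  77.12 236.75] [  2.21  -0.83 229.38] [ 0.1   0.81 -0.12] w 60.05885889471064
[(0.77, [275.2, 213.9], array([ -1.12,  -0.91, 122.47]))]
blue 7086 [-2.46  0.36 94.96] n [ 0.   -0.01  1.  ] z pct [93.48 95.01 96.25]
yellow 256 [121.21 122.76 123.96]
bar top 256 c (-1.0889472961425781, -0.03984212875366211) size 13.185595512390137 47.63494873046875 angle deg from jar x 179.57939 med z 122.75906836448596
```

View pics/c3.png

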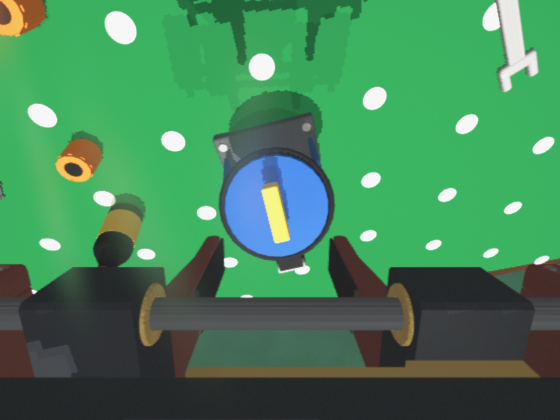

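The bar at (275,213) points to the hinge at (289,262). Its measured angle is -0.4°, which is home. The cap is flush, nothing is touching it, and the lube bottle and wrench are undisturbed. Handing in.

```bash
python3 -c "
from h import *
for l in ['lube','cassette','wrench']: print(l,[np.array(r['position']) for r in nets.spot_point('top',l)[:1]])
print(ctrl.close_job())"
```

```text
lube [array([336.6, 169.7])]
cassette [array([414.4, 214.4])]
wrench [array([110.2, 227.1])]
the job is handed in; nothing more can be done
None
```

The job is done and handed in at about 20 s of the 72 s allowed. The steel freehub is in the jar, the cap was swung shut, and then it was screwed fully home.

- **Freehub:** I gripped the steel one, not the orange look-alikes, and let go of it inside the jar. A picture before closing showed it lying below the rim.
- **Cap shut:** The face measured flat to the jar at about 95 mm along its axis; the nominal height is 96.
- **Cap home:** I turned the bar clockwise about 58°. Near the end the moment rose to about 1 N m and the fingers began to twist on the bar, which marks the stop. Afterwards the bar measured 0.4° off the line to the hinge.
- **Bystanders:** The networks found the lube bottle, cassette and wrench in the top view within about 5 pixels of where they started, which is about their own scatter. At the end the gripper was clear and touching nothing.

**Least clean points:**
- Pressing the lid against its stop peaked at about 77 N at the wrist, in the readings I took. That is under the 120 N limit, and it was the fingertips that pressed, not the gripper's body.
- The fingertips also touched the cap face with about 24 N before I gripped the bar.
- Joint 5 came down to its lower limit (0.11 rad) on the approach to the bar, so I tilted the tool slightly to move away from it.

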